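# Set and clamp the length stop

## Robot

A 6-joint arm with a two-finger parallel gripper is mounted at the origin on the work surface; the furniture and walls round the work are solid. World frame = base frame: x ahead of the robot, y to its left, z up, the work surface at z = 0. Lengths are in mm, angles in rad, forces in N, time in s.
With the tool pointing down it reaches from about 275 to 750 mm from the base axis. Payload 10.2 kg.
Tool frame: the origin (TCP) lies midway between the tips of the shut fingers; the grasp point (between the pads) lies 19 mm behind it; z points along the fingers, y is the line along which they close (so a half turn about z gives the same grasp; the last joint's range is limited). The gripper opens to 85 mm and grips with 20 to 120 N. Pads are 22 mm wide; open, the fingers measure 114 mm over their backs; the gripper's body (76 mm by 85 mm) begins 54 mm behind the grasp point. The pads swing forward as they close: fully open they stand 13 mm farther back than shut.
Start: joints at [0.943, 0.313, 1.498, -0, 1.331, -0.223], TCP at [206.776, 482.571, 231.294] pointing down, gripper open.
Joint ranges: [-2.94, 2.94], [-0.97, 2.17], [0.19, 2.56], [-1.23, 4.37], [0.02, 3.11], [-2.88, 2.88]. Speed limits (rad/s): [2.39, 2.39, 3.01, 3.14, 3.14, 3.14].

## Interface

Orientations are given as a unit quaternion [w, x, y, z].
In Python, from rig import sense, capture, finish_job, find_in, place_of gives the robot as it stands. The module is installed in compiled form; this text tells all that it offers.
- The arm moves only by the shell command python3 -m jog 'ROWS' [FORCE]. ROWS is JSON, a list of rows, each an object of numbers: "tx", "ty", "tz": the shift along the tool's x, y, z in mm; "ax", "ay", "az": the turn, a rotation vector about the tool's x, y, z in rad; "jaw": the closure, from -1 (fully open) to 1 (shut), so that 0 is half open. In form: [{"tx": .., "ty": .., "tz": .., "ax": .., "ay": .., "az": .., "jaw": ..}, ...]. A call has 1 to 5 rows; each row shifts and turns the commanded pose from where the row before left it, along the tool's axes as they then stand; what a row does not reach is not made up. A row lasts 1/8 s, in which the tool goes at most 62.5 mm and 10.7 degrees, less where a joint would pass 70% of its speed; a pose out of reach is approached as far as the arm can. A call with a gripper value outside its range is refused whole. The fingers move at their own pace and stop on an object; FORCE is the grip in N (left out, the last holds). Time passes only in rows, so rows that do not move let the fingers close. It gives the time, the measured TCP pose, the force, the opening and the grip force at its end, in the units of the state.
- sense(): the state, without advancing time (a new reading comes with each control period).
- capture(name): name is "scene" or "top"; returns a dict with "color" (400x640x3 uint8, red, green, blue), "depth" (400x640 float32, mm along the optical axis (not along the pixel's ray), 0 where there is no reading), "fx", "fy", "cx", "cy" (pixels), "k1" (the pictures are not rectified: a ray, as slopes to the right and down, at radius r is drawn at 1 + k1 r^2 times it, then the intrinsics apply), "camera_from_world" (4x4, takes a point from world to camera coordinates). Camera axes: x right, y up, looking along -z (the intrinsics and any distortion apply to the point x, -y, -z); pixel columns grow to the right and rows downward; lengths in mm; the calibration is good to about 2 mm. A picture is of the moment at which its call begins.
- finish_job(): hands the job in; it is judged then, once.
Trained networks look in the newest picture that a camera, given by its name, has taken for a name from the list of things; names that differ only in an ending like _2 or _b are one class to them, and where a whole thing is asked for, a point or a joint stands for the part that bears it (a point fixed in the world has none). Each returns a list of dicts, best first, with "conf" (0 to 1); they miss things now and then, are a little off and sometimes report something else, mostly with a low value. They report only what shows in the picture. A call takes as long as a camera call.
- find_in(query, camera): "centre" ([column, row] in pixels, amid what is visible of it).
- place_of(query, camera): "centre" ([column, row] in pixels: a listed point, or the origin of a listed thing).
The state is a dict: "time_s": time; "joints": joint angles; "dq": joint speeds; "tau": joint torques, N m; "eef_pos": TCP position; "ee_rot": TCP orientation; "force": force on the tool from outside, world axes, zero at the start; "wrist_torque": the same for the moment, N m; "grip_width": opening from 0.0 (shut) to 1.0 (fully open); "grip_force": force on a finger pad.
Only numpy, scipy, OpenCV 4.12 (cv2) and the standard library are available. Lean on these libraries where they do the work, as an engineer would, in place of code of your own. Each camera call takes 0.05 s, during which the arm holds its last target. There are 200 camera calls.

## Task

Draw the blue sliding length stop along its rail, against its return spring, until its pointer stands on the red mark, with the orange cam lever still open, and stop there for a moment. Then squeeze the lever fully shut against the stop's grip plate without losing the mark, and finish while still holding plate and lever together in the gripper. Leave the wooden block and the small red and blue boxes beside the rail alone.

Things in the scene. Friction and masses are not known exactly. Their poses are not given: they have to be found in the camera images.
- stop_rail: Fixed rail: dark steel foot 110 x 420 x 10 mm, aluminium bar 36 mm wide with its top at 34 mm, white scale with black ticks along its -x side. Origin under the bar's middle, on the bench. x points across the rail (roughly away from the robot), y along the rail the way the stop is drawn out, z up. The sizes below are in these axes.
- stop (a joint): Travel of the blue stop along +y of the rail in m: 0 parked (where it starts), at most 0.2. A spring pulls it back along -y with 3 N at 0, rising to 5.4 N at 0.2: it follows a retreating finger, and runs home if let go while the lever is open. Saddle 54 x 100 mm, centred 12 mm in -x of grip_point, top 48 mm above the bench.
- grip_point (a point): Point (of the part grip_plate) on the outer (+x) face of the stop's upright blue grip plate, 75 mm above the bench; it travels with the stop. The plate is 8 mm thick in x, reaches 40 mm in -y and 30 mm in +y of this point, and its top is 92 mm above the bench.
- horn_face (a point): Middle of the flat -y side of the horn of the grip plate, 75 mm above the bench. The horn, 7 mm thick, stands 29 mm out from the plate's +x face, 50 to 92 mm above the bench; this side is 14 mm in +y of grip_point. A finger beside the plate's outer face, on the -y side of the horn, can push the stop along +y by it.
- lever_pivot (a point): Upright pivot axis of the orange cam lever, 75 mm above the bench, 24 mm in -x and 42 mm in +y of grip_point; travels with the stop. Steel hub 18 mm across, top 94 mm above the bench.
- blade_middle (a point): Middle of the orange lever blade, 8 mm thick, 58 to 92 mm above the bench, reaching 70 mm from the pivot axis; this point is 40 mm from that axis, 75 mm up. Shut, it is parallel to the plate, its outer (-x) face 28 mm from the plate's outer face: fingers from above that close across the rail take both and squeeze it shut. About 3 N at its middle moves it; it stays where left.
- cam_lever (a joint): Lever angle in rad: 0 shut (hard stop), growing as the blade's free end swings out to -x; starts open at 0.42 to 0.52, at most 0.7. Shut, its cam presses on the rail and brakes the stop.
- pointer_tip (a point): Tip of the stop's black pointer, 4 mm wide, over the white scale; 57 mm in -x and 75 mm in +y of grip_point, fixed to the stop.
- length_mark: Red clip 14 x 16 x 16 mm on the outer edge of the rail's foot with a red line, 4 mm wide in y, reaching over the scale. Fixed; axes as the rail's; origin on the bench, its y the middle of the line. The pointer is on the mark when pointer_tip has the same y along the rail (within 4 mm). The stop passes it freely.
- pine_mid (a point): Centre of a loose pine block 45 x 90 x 36 mm lying beyond the rail; to be left alone.
- staple_mid (a point): Centre of a loose small red box 50 x 85 x 30 mm lying beyond the rail; to be left alone.
- blade_mid (a point): Centre of a loose small blue box 30 x 75 x 20 mm lying on the robot's side of the rail; to be left alone.

How it is judged:
By the outcome, as a careful person would: the job done as asked, in the order asked, and still so for the second after the job is handed in, while the arm keeps its last pose, push and grip.
It also fails if it takes over 42 s, if anything falls off the work surface, if the arm or the gripper's body presses on something with over 40 N, if the wrist force passes 120 N, or if a joint passes its speed limit or range.

## Working session

There is one attempt and no reset: what is moved stays moved. The work goes in short steps, Python scripts to look and compute and a shell command to move; the robot and the scene stay as the last step left them, time stands still between calls to the robot, and variables do not carry over. Pictures are saved under pics/ and viewed, at most 10 in all, crops included, and the job is handed in when it is done.

```bash
mkdir -p pics; cat > h.py <<'E'
import numpy as np, cv2
from rig import *
def ray(c,px):
    u=(px[0]-c['cx'])/c['fx']; v=(px[1]-c['cy'])/c['fy']
    a,b=u,v
    for _ in range(20):
        s=1+c['k1']*(a*a+b*b); a,b=u/s,v/s
    M=np.linalg.inv(c['camera_from_world'])
    return M[:3,3], M[:3,:3]@np.array([a,-b,-1.])
def atz(c,px,z):
    o,d=ray(c,px); return o+d*(z-o[2])/d[2]
def proj(c,p):
    q=(np.array(c['camera_from_world'])@np.r_[p,1])[:3]; a,b=q[0]/-q[2],-q[1]/-q[2]
    s=1+c['k1']*(a*a+b*b); return np.array([c['cx']+c['fx']*a*s,c['cy']+c['fy']*b*s])
def save(c,n): cv2.imwrite('pics/'+n+'.png',c['color'][:,:,::-1])
Z=dict(stop_rail=0,grip_point=75,horn_face=75,lever_pivot=75,blade_middle=75,pointer_tip=None,length_mark=0,pine_mid=18,staple_mid=15,blade_mid=10)
E
python3 - <<'E'
from h import *
s=sense(); print(s)
for n in ('top','scene'):
    c=capture(n); save(c,n+'0')
    print(n,np.linalg.inv(c['camera_from_world'])[:3,3].round())
    for q,z in Z.items():
        r=place_of(q,n)[:2]
        for d in r: print(q,np.round(d['centre'],1),round(d['conf'],2),atz(c,d['centre'],z if z is not None else 40).round(1))
E
```

```text
{'time_s': 0.0, 'joints': array([ 9.42619841e-01,  3.13412559e-01,  1.49843719e+00,  1.90416194e-05,
        1.33100044e+00, -2.23398407e-01]), 'dq': array([-0.00047774,  0.00101252, -0.00196466, -0.00032499,  0.00049793,
       -0.0011004 ]), 'tau': array([-3.93127050e-05, -4.12268436e+01, -2.59733748e+01, -2.08249735e-04,
        4.29048800e-03,  1.72004525e-05]), 'eef_pos': array([206.60375189, 482.35873479, 230.75419709]), 'ee_rot': array([-2.68125329e-04,  2.01012360e-01,  9.79588503e-01, -5.68805873e-04]), 'force': array([ 0.81786855, -0.46668063, -0.56090053]), 'wrist_torque': array([ 0.0175279 , -0.03744658, -0.0404689 ]), 'grip_force': 0.0, 'grip_width': 1.0028898706615443}
top [431.  63. 931.]
stop_rail [332.9 206.8] 0.73 [562.9  40.5   0. ]
grip_point [397.8 188.9] 0.57 [581.1 -71.2  75. ]
horn_face [392.9 179. ] 0.8 [598.8 -63.4  75. ]
horn_face [336.2 206.9] 0.17 [551.9  36.6  75. ]
lever_pivot [376.1 203.3] 0.92 [556.7 -32.5  75. ]
lever_pivot [387.6 281.8] 0.21 [422.2 -46.8  75. ]
pointer_tip [355.7 225.8] 0.56 [522.    1.6  40. ]
pointer_tip [403.  187.9] 0.38 [588.9 
[... 284 characters left out ...]
top_rail [323.8 228.7] 0.6 [563.1  30.3  -0. ]
grip_point [378.9 223.2] 0.72 [580.7 -80.8  75. ]
horn_face [372.9 211.8] 0.57 [599.4 -57.2  75. ]
lever_pivot [352.7 220.8] 0.93 [557.5 -37.5  75. ]
lever_pivot [326.3 246.7] 0.55 [478.2 -31.1  75. ]
blade_middle [361.  234.9] 0.77 [537.1 -67.8  75. ]
blade_middle [326.6 226.7] 0.42 [517.2  -5.5  75. ]
pointer_tip [327.  242.3] 0.89 [510.6 -11.9  40. ]
pointer_tip [322.8 225.3] 0.62 [541.   18.5  40. ]
length_mark [283.6 227.4] 0.47 [518.1 100.5   0. ]
pine_mid [376.7 193.6] 0.79 [699.2 -16.1  18. ]
staple_mid [310.9 172.8] 0.96 [673.4 141.3  15. ]
blade_mid [316.9 296.8] 0.76 [417.4 -53.5  10. ]
blade_mid [363.2 238.3] 0.42 [580.8 -52.9  10. ]
```

```bash
python3 - <<'E'
import cv2
a=cv2.imread('pics/top0.png');b=cv2.imread('pics/scene0.png')
cv2.imwrite('pics/t1.png',cv2.resize(a[120:310,230:450],None,fx=3,fy=3,interpolation=cv2.INTER_CUBIC))
cv2.imwrite('pics/s1.png',cv2.resize(b[160:320,240:440],None,fx=3.5,fy=3.5,interpolation=cv2.INTER_CUBIC))
E
```

```text
(no output)
```

View pics/t1.png

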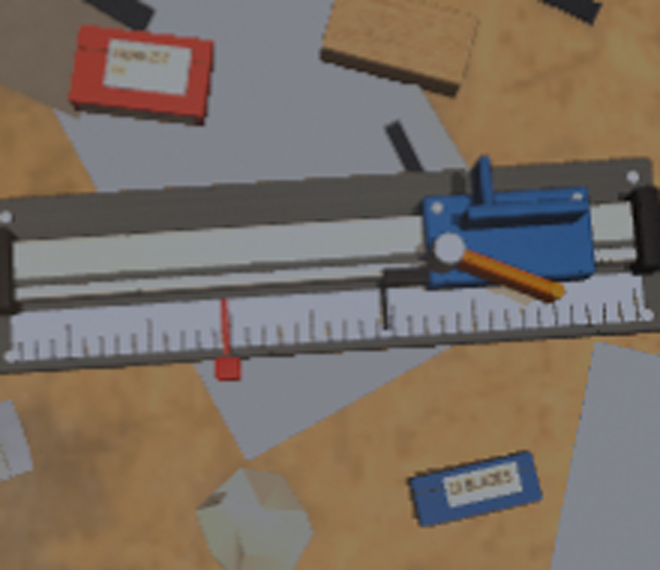

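View pics/s1.png

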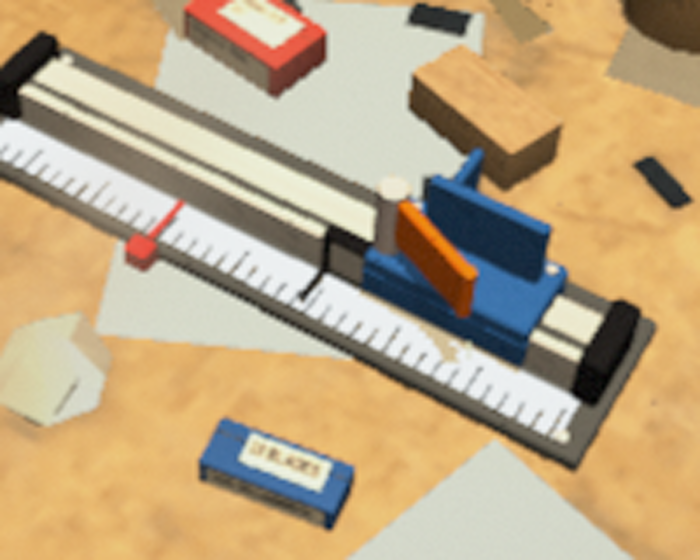

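Top view: rail runs left as +y, with the pointer tip near (358.7, 229), the red line near (305, 220–238) and the lever open. The scene view agrees, with the blue box and the other loose items clear of the rail. Next I compute the rail frame.

```bash
python3 - <<'E'
from h import *
c=capture('top')
C=lambda x,y:[230+x/3-.33,120+y/3-.33]
a=atz(c,C(2,199),10);b=atz(c,C(648,159),10);a2=atz(c,C(2,373),10);b2=atz(c,C(655,334),10)
print('foot edges',a,b,a2,b2)
for p,q in((a,b),(a2,b2)): print('len',np.linalg.norm(p-q),'yaw',np.arctan2(*(p-q)[1::-1])-np.pi/2, 'width')
yaw=np.mean([np.arctan2(*(p-q)[1::-1])-np.pi/2 for p,q in((a,b),(a2,b2))])
ex=np.array([np.cos(yaw),np.sin(yaw)]);ey=np.array([-ex[1],ex[0]])
pts={'tip':(C(386,327),14),'lineA':(C(224,300),12),'lineB':(C(227,355),14),'hub':(C(450,248),94),'hornTopNear':(C(472,205),92),'hornfaceTopOut':(C(489,160),92),'plateTopEnd-y':(C(587,210),92),'bladeEnd':(C(560,289),92)}
for k,(px,z) in pts.items():
    P=atz(c,px,z); i=[int(round(px[1])),int(round(px[0]))]
    # depth height
    o,d=ray(c,px);f=-(np.array(c['camera_from_world'])[:3,:3]@d)[2];D=c['depth'][i[0],i[1]];Q=o+d*D/f
    print(k,P.round(1),'rail xy',(P[:2]@ex).round(1),(P[:2]@ey).round(1),'depthpt',Q.round(1),(Q[:2]@ex).round(1),(Q[:2]@ey).round(1))
E
```

```text
foot edges [605.18376954 232.30963433  10.        ] [ 621.50257688 -173.13035496   10.        ] [496.28241656 231.6868096   10.        ] [ 511.51406174 -170.75970899   10.        ]
len 405.76826931604336 yaw 0.0402279104038088 width
len 402.7346562448805 yaw 0.03782956964910267 width
tip [519.3  -4.8  14. ] rail xy 518.7 -25.1 depthpt [518.8  -4.4  19.4] 518.2 -24.7
lineA [538.3  94.2  12. ] rail xy 541.6 73.1 depthpt [538.4  94.2  11.8] 541.6 73.1
lineB [504.2  92.8  14. ] rail xy 507.5 73.1 depthpt [504.8  93.1   7.1] 508.1 73.3
hub [555.4 -36.4  94. ] rail xy 553.5 -58.1 depthpt [555.3 -36.3  94.8] 553.4 -58.0
hornTopNear [580.1 -50.2  92. ] rail xy 577.7 -72.8 depthpt [580.1 -50.2  91.5] 577.7 -72.8
hornfaceTopOut [605.9 -61.   92. ] rail xy 603.1 -84.6 depthpt [625.7 -75.   -2.8] 622.3 -99.4
plateTopEnd-y [ 575.7 -115.4   92. ] rail xy 570.8 -137.8 depthpt [ 576.  -115.7   90.6] 571.0 -138.1
bladeEnd [531.  -97.7  92. ] rail xy 526.8 -118.3 depthpt [530.8 -97.5  93.3] 526.6 -118.1
```

```bash
cat >> h.py <<'E'
from scipy.spatial.transform import Rotation as R
YAW=.039
ex=np.array([np.cos(YAW),np.sin(YAW)]);ey=np.array([-ex[1],ex[0]])
def st():
    s=sense();r=R.from_quat(np.roll(s['ee_rot'],-1)).as_matrix();p=s['eef_pos']
    return s,p,r,np.array([p[:2]@ex,p[:2]@ey,p[2]])
E
python3 - <<'E'
from h import *
s,p,r,q=st(); t=np.array([549.6,-80.6,150])
N=13
ang=np.arctan2(r[1,1],r[0,1])-YAW; print('turn',ang)
for k in range(N):
    d=r.T@((t-p)/N); print(d.round(0)); r=r@R.from_rotvec([0,0,round(ang/N,3)]).as_matrix()
E
```

```text
turn 1.126967260220542
[-41. -29.   6.]
[-44. -26.   6.]
[-46. -22.   6.]
[-47. -18.   6.]
[-49. -14.   6.]
[-50.  -9.   6.]
[-50.  -5.   6.]
[-51.  -1.   6.]
[-51.   4.   6.]
[-50.   8.   6.]
[-49.  13.   6.]
[-48.  17.   6.]
[-46.  21.   6.]
```

```bash
python3 -m jog '[{"tx":-41,"ty":-29,"tz":6,"az":0.087,"jaw":-1},{"tx":-44,"ty":-26,"tz":6,"az":0.087,"jaw":-1},{"tx":-46,"ty":-22,"tz":6,"az":0.087,"jaw":-1},{"tx":-47,"ty":-18,"tz":6,"az":0.087,"jaw":-1},{"tx":-49,"ty":-14,"tz":6,"az":0.087,"jaw":-1}]' 40 && python3 -m jog '[{"tx":-50,"ty":-9,"tz":6,"az":0.087,"jaw":-1},{"tx":-50,"ty":-5,"tz":6,"az":0.087,"jaw":-1},{"tx":-51,"ty":-1,"tz":6,"az":0.087,"jaw":-1},{"tx":-51,"ty":4,"tz":6,"az":0.087,"jaw":-1},{"tx":-50,"ty":8,"tz":6,"az":0.087,"jaw":-1}]' && python3 -m jog '[{"tx":-49,"ty":13,"tz":6,"az":0.087,"jaw":-1},{"tx":-48,"ty":17,"tz":6,"az":0.087,"jaw":-1},{"tx":-46,"ty":21,"tz":6,"az":0.087,"jaw":-1},{"jaw":-1},{"jaw":-1}]'
python3 - <<'E'
from h import *
s,p,r,q=st(); print(q,np.arctan2(r[1,1],r[0,1]),r[:,2])
c=capture('top');save(c,'top1');c=capture('scene');save(c,'scene1')
a=cv2.imread('pics/top1.png');b=cv2.imread('pics/scene1.png')
cv2.imwrite('pics/b1.png',np.hstack([cv2.resize(a[130:330,240:440],(400,400)),cv2.resize(b[130:330,240:440],(400,400))]))
E
```

```text
[225.43626933 474.1345204  231.28432791] 1.165967260220542 [-3.23295911e-05 -3.40324908e-05 -9.99999999e-01]schema error: expected keys tx, ty, tz, ax, ay, az, jaw
```

View pics/b1.png

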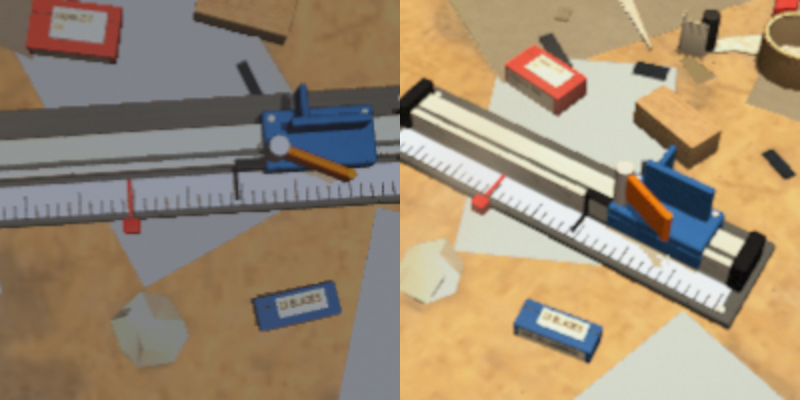

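The rows were refused because every key is required. The picture shows an unchanged scene with the arm out of view.

```bash
python3 -m jog '[{"tx":-41,"ty":-29,"tz":6,"ax":0,"ay":0,"az":0.087,"jaw":-1},{"tx":-44,"ty":-26,"tz":6,"ax":0,"ay":0,"az":0.087,"jaw":-1},{"tx":-46,"ty":-22,"tz":6,"ax":0,"ay":0,"az":0.087,"jaw":-1},{"tx":-47,"ty":-18,"tz":6,"ax":0,"ay":0,"az":0.087,"jaw":-1},{"tx":-49,"ty":-14,"tz":6,"ax":0,"ay":0,"az":0.087,"jaw":-1}]' 40 && python3 -m jog '[{"tx":-50,"ty":-9,"tz":6,"ax":0,"ay":0,"az":0.087,"jaw":-1},{"tx":-50,"ty":-5,"tz":6,"ax":0,"ay":0,"az":0.087,"jaw":-1},{"tx":-51,"ty":-1,"tz":6,"ax":0,"ay":0,"az":0.087,"jaw":-1},{"tx":-51,"ty":4,"tz":6,"ax":0,"ay":0,"az":0.087,"jaw":-1},{"tx":-50,"ty":8,"tz":6,"ax":0,"ay":0,"az":0.087,"jaw":-1}]' && python3 -m jog '[{"tx":-49,"ty":13,"tz":6,"ax":0,"ay":0,"az":0.087,"jaw":-1},{"tx":-48,"ty":17,"tz":6,"ax":0,"ay":0,"az":0.087,"jaw":-1},{"tx":-46,"ty":21,"tz":6,"ax":0,"ay":0,"az":0.087,"jaw":-1},{"tx":0,"ty":0,"tz":0,"ax":0,"ay":0,"az":0,"jaw":-1},{"tx":0,"ty":0,"tz":0,"ax":0,"ay":0,"az":0,"jaw":-1}]'
python3 - <<'E'
from h import *
s,p,r,q=st(); print(q,np.arctan2(r[1,1],r[0,1]),r[:,2])
c=capture('top');save(c,'top2');c=capture('scene');save(c,'scene2')
a=cv2.imread('pics/top2.png');b=cv2.imread('pics/scene2.png')
cv2.imwrite('pics/b2.png',np.hstack([cv2.resize(a[130:330,240:440],(400,400)),cv2.resize(b[130:330,240:440],(400,400))]))
E
```

```text
time_s: 1.88
eef_pos: [338.7, 264.2, 201.3]
ee_rot: [0.0, 0.409, 0.913, 0.0]
force: [0.7, 0.5, -0.5]
grip_width: 0.999
grip_force: 0.0
time_s: 2.5
eef_pos: [470.4, 46.9, 171.3]
ee_rot: [0.0, 0.596, 0.803, 0.0]
force: [-0.1, 0.4, 0.8]
grip_width: 1.001
grip_force: 0.0
time_s: 3.12
eef_pos: [549.1, -80.7, 153.2]
ee_rot: [-0.0, 0.694, 0.72, -0.0]
force: [-0.5, 0.1, -0.9]
grip_width: 1.0
grip_force: 0.0
[ 545.5591897  -102.07650737  153.18181127] 0.035486438702596663 [-4.81218026e-04  3.63168346e-04 -9.99999818e-01]
```

View pics/b2.png

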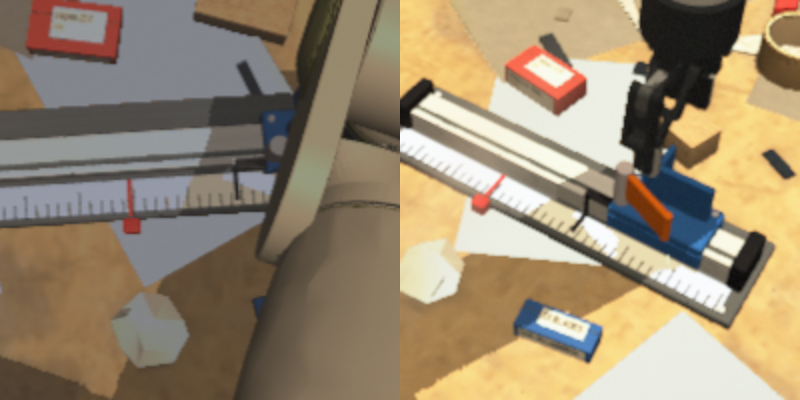

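Pointer tip and red mark show in both views, and the gripper stands above the plate. I descend and watch the force.

```bash
python3 -m jog '[{"tx":0,"ty":0,"tz":35,"ax":0,"ay":0,"az":-0.003,"jaw":-1},{"tx":0,"ty":0,"tz":25,"ax":0,"ay":0,"az":0,"jaw":-1},{"tx":0,"ty":0,"tz":20,"ax":0,"ay":0,"az":0,"jaw":-1},{"tx":0,"ty":0,"tz":15,"ax":0,"ay":0,"az":0,"jaw":-1},{"tx":0,"ty":0,"tz":0,"ax":0,"ay":0,"az":0,"jaw":-1}]'
python3 - <<'E'
from h import *
s,p,r,q=st(); print(q,np.arctan2(r[1,1],r[0,1]),s['force'])
b=capture('scene');save(b,'scene3')
cv2.imwrite('pics/b3.png',cv2.resize(b['color'][130:280,290:440,::-1],(600,600),interpolation=cv2.INTER_CUBIC))
E
```

```text
time_s: 3.85
eef_pos: [549.0, -80.5, 57.9]
ee_rot: [-0.001, 0.693, 0.721, -0.0]
force: [0.6, 0.1, -0.6]
grip_width: 0.999
grip_force: 0.0
[ 545.43565067 -101.8796845    57.85804546] 0.03868991124672979 [ 0.62346162  0.06579052 -0.60600069]
```

View pics/b3.png

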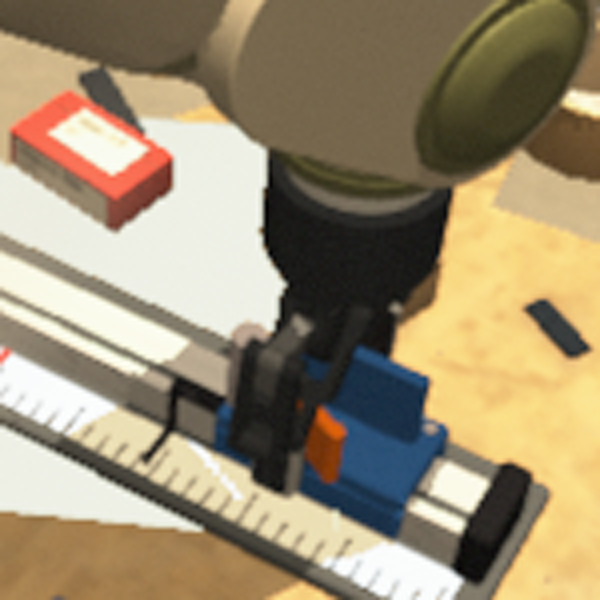

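```bash
python3 -m jog '[{"tx":6,"ty":0,"tz":0,"ax":0,"ay":0,"az":0,"jaw":-1},{"tx":12,"ty":0,"tz":0,"ax":0,"ay":0,"az":0,"jaw":-1},{"tx":18,"ty":0,"tz":0,"ax":0,"ay":0,"az":0,"jaw":-1},{"tx":18,"ty":0,"tz":0,"ax":0,"ay":0,"az":0,"jaw":-1},{"tx":16,"ty":0,"tz":0,"ax":0,"ay":0,"az":0,"jaw":-1}]' && python3 -m jog '[{"tx":10,"ty":0,"tz":0,"ax":0,"ay":0,"az":0,"jaw":-1},{"tx":5,"ty":0,"tz":0,"ax":0,"ay":0,"az":0,"jaw":-1},{"tx":0,"ty":0,"tz":0,"ax":0,"ay":0,"az":0,"jaw":-1},{"tx":0,"ty":0,"tz":0,"ax":0,"ay":0,"az":0,"jaw":-1}]'
python3 - <<'E'
from h import *
s,p,r,q=st(); print(q,np.arctan2(r[1,1],r[0,1]),s['force'])
ims=[]
for n in('top','scene'):
    b=capture(n);save(b,n+'4')
    for k in('pointer_tip','length_mark'):print(n,[(np.round(d['centre'],1),round(d['conf'],2)) for d in place_of(k,n)[:2]])
    u,v=(300,220) if n=='top' else (290,225)
    ims.append(cv2.resize(b['color'][v-35:v+35,u-35:u+35,::-1],(400,400),interpolation=cv2.INTER_CUBIC))
cv2.imwrite('pics/b4.png',np.hstack(ims))
E
```

```text
time_s: 4.53
eef_pos: [547.0, -10.5, 59.1]
ee_rot: [0.001, 0.694, 0.72, 0.0]
force: [-1.5, -6.6, 3.2]
grip_width: 0.999
grip_force: 2.8
time_s: 5.03
eef_pos: [546.4, 3.6, 58.4]
ee_rot: [0.0, 0.694, 0.72, 0.0]
force: [1.9, -3.2, 2.5]
grip_width: 1.003
grip_force: 1.8
[546.14642226 -17.75298288  58.40970634] 0.037664253297098084 [ 1.87854548 -3.20757829  2.50272171]
top []
top [(array([304.1, 237.5]), 0.63)]
scene [(array([296.8, 227.8]), 0.89)]
scene [(array([281.5, 230.8]), 0.54)]
```

View pics/b4.png

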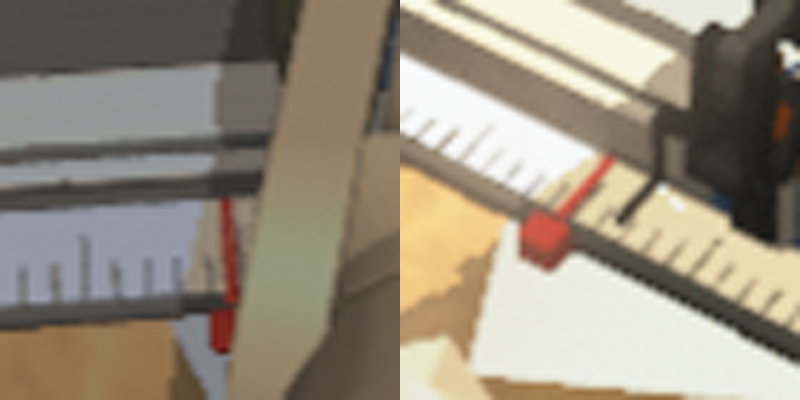

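Scene view: the tip is near pixel (294, 228) and the red line runs from (292, 217.5) to (284, 227), so the pointer is short of the mark. In the top view the arm hides the pointer.

```bash
python3 - <<'E'
from h import *
s,p,r,q=st(); print(q)
T=capture('top');S=capture('scene')
rl=lambda P:(round(P[:2]@ex,1),round(P[:2]@ey,1),round(P[2],1))
# tip at start: triangulate
def tri(a,b):
    o1,d1=ray(T,a);o2,d2=ray(S,b)
    k=np.linalg.lstsq(np.c_[d1,-d2],o2-o1,rcond=None)[0];A=o1+k[0]*d1;B=o2+k[1]*d2
    return rl((A+B)/2),np.linalg.norm(A-B)
print('tip0',tri([358.4,228.7],[327,244.7]))
for z in(12,16,20):
    print(z,'tip',rl(atz(S,[293.9,228.2],z)),'start',rl(atz(S,[327,244.7],z)),'line',rl(atz(S,[292.1,217.5],z)),rl(atz(S,[283.9,227.1],z)),'top line',rl(atz(T,[304.7,219.7],z)),rl(atz(T,[305.3,238],z)))
def dep(c,px):
    px=np.round(px).astype(int);o,d=ray(c,px);f=-(np.array(c['camera_from_world'])[:3,:3]@d)[2];return rl(o+d*c['depth'][px[1],px[0]]/f)
for px in([294,228],[295,227],[296,225],[289,221],[288,222],[287,223]):print(px,dep(S,px),S['color'][px[1],px[0]])
E
```

```text
[546.09987811 -17.72221858  58.36629042]
tip0 ((np.float64(518.9), np.float64(-25.6), np.float64(18.3)), np.float64(1.9327306511844755))
12 tip (np.float64(523.3), np.float64(55.0), np.float64(12.0)) start (np.float64(523.8), np.float64(-23.9), np.float64(12.0)) line (np.float64(545.2), np.float64(74.6), np.float64(12.0)) (np.float64(514.6), np.float64(73.7), np.float64(12.0)) top line (np.float64(541.5), np.float64(72.4), np.float64(12.0)) (np.float64(507.7), np.float64(73.2), np.float64(12.0))
16 tip (np.float64(520.6), np.float64(53.0), np.float64(16.0)) start (np.float64(521.1), np.float64(-25.4), np.float64(16.0)) line (np.float64(542.3), np.float64(72.5), np.float64(16.0)) (np.float64(512.0), np.float64(71.6), np.float64(16.0)) top line (np.float64(541.0), np.float64(72.3), np.float64(16.0)) (np.float64(507.3), np.float64(73.1), np.float64(16.0))
20 tip (np.float64(517.9), np.float64(50.9), np.float64(20.0)) start (np.float64(518.4), np.float64(-27.0), np.float64(20.0)) line (np.float64(539.5), np.float64(70.4), np.float64(20.0)) (np.float64(509.3), np.float64(69.5), np.float64(20.0)) top line (np.float64(540.6), np.float64(72.2), np.float64(20.0)) (np.float64(507.0), np.float64(73.0), np.float64(20.0))
[294, 228] (np.float64(520.3), np.float64(52.5), np.float64(17.2)) [107  98  80]
[295, 227] (np.float64(524.5), np.float64(53.0), np.float64(15.8)) [124 113  92]
[296, 225] (np.float64(529.0), np.float64(53.5), np.float64(17.3)) [83 74 61]
[289, 221] (np.float64(533.1), np.float64(74.0), np.float64(13.0)) [195 104  84]
[288, 222] (np.float64(529.1), np.float64(73.7), np.float64(13.9)) [187  90  73]
[287, 223] (np.float64(525.7), np.float64(73.7), np.float64(14.0)) [184  85  69]
```

```bash
python3 -m jog '[{"tx":8,"ty":0,"tz":0,"ax":0,"ay":0,"az":0,"jaw":-1},{"tx":8,"ty":0,"tz":0,"ax":0,"ay":0,"az":0,"jaw":-1},{"tx":4.5,"ty":0,"tz":0,"ax":0,"ay":0,"az":0,"jaw":-1},{"tx":0,"ty":0,"tz":0,"ax":0,"ay":0,"az":0,"jaw":-1},{"tx":0,"ty":0,"tz":0,"ax":0,"ay":0,"az":0,"jaw":-1}]'
python3 - <<'E'
from h import *
s,p,r,q=st(); print(q,s['force'])
ims=[]
for n in('top','scene'):
    b=capture(n);save(b,n+'5')
    for k in('pointer_tip','length_mark'):print(n,k,[(np.round(d['centre'],1),round(d['conf'],2)) for d in place_of(k,n)[:2]])
    u,v=(300,220) if n=='top' else (295,225)
    ims.append(cv2.resize(b['color'][v-35:v+35,u-35:u+35,::-1],(400,400),interpolation=cv2.INTER_CUBIC))
cv2.imwrite('pics/b5.png',np.hstack(ims))
E
```

```text
time_s: 6.05
eef_pos: [545.4, 24.2, 58.3]
ee_rot: [-0.0, 0.694, 0.72, -0.0]
force: [1.9, -5.0, 2.9]
grip_width: 1.0
grip_force: 1.9
[545.89568879   2.91220243  58.28825616] [ 1.9416593  -4.99658259  2.85857939]
top pointer_tip [(array([362.5, 132.9]), 0.55)]
top length_mark []
scene pointer_tip [(array([285.4, 222.9]), 0.73)]
scene length_mark [(array([283.2, 230.6]), 0.63)]
```

View pics/b5.png

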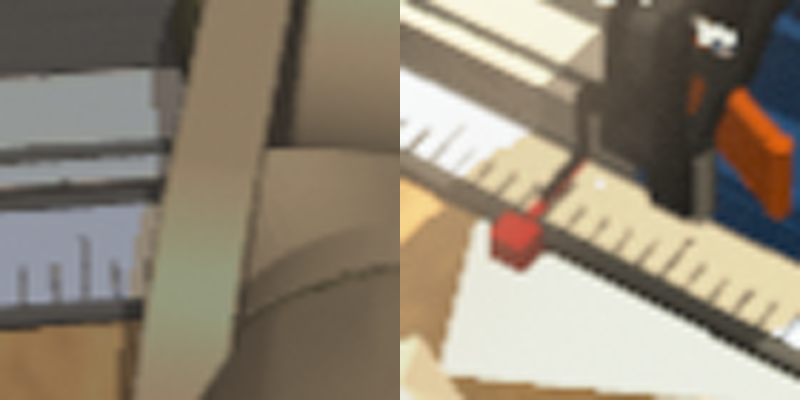

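Pointer lies over the red line near (283, 224), lever open. I hold a second, then close in steps while centring.

```bash
python3 -m jog '[{"tx":0,"ty":0,"tz":0,"ax":0,"ay":0,"az":0,"jaw":-1},{"tx":0,"ty":0,"tz":0,"ax":0,"ay":0,"az":0,"jaw":-1},{"tx":0,"ty":0,"tz":0,"ax":0,"ay":0,"az":0,"jaw":-1},{"tx":0,"ty":0,"tz":0,"ax":0,"ay":0,"az":0,"jaw":-1},{"tx":0,"ty":0,"tz":0,"ax":0,"ay":0,"az":0,"jaw":-1}]' && python3 -m jog '[{"tx":0,"ty":2,"tz":0,"ax":0,"ay":0,"az":0,"jaw":-0.8},{"tx":0,"ty":2,"tz":0,"ax":0,"ay":0,"az":0,"jaw":-0.6},{"tx":0,"ty":2,"tz":0,"ax":0,"ay":0,"az":0,"jaw":-0.4},{"tx":0,"ty":3,"tz":0,"ax":0,"ay":0,"az":0,"jaw":-0.3},{"tx":0,"ty":0,"tz":0,"ax":0,"ay":0,"az":0,"jaw":-0.3}]'
python3 - <<'E'
from h import *
s,p,r,q=st(); print(q,s['force'],s['grip_width'],s['grip_force'])
b=capture('scene');save(b,'scene6')
cv2.imwrite('pics/b6.png',cv2.resize(b['color'][170:270,260:380,::-1],(720,600),interpolation=cv2.INTER_CUBIC))
E
```

```text
time_s: 6.98
eef_pos: [545.4, 24.3, 58.3]
ee_rot: [0.0, 0.694, 0.72, -0.0]
force: [1.7, -4.8, 2.5]
grip_width: 1.002
grip_force: 2.3
time_s: 7.6
eef_pos: [553.9, 24.7, 57.9]
ee_rot: [-0.001, 0.693, 0.72, -0.001]
force: [-1.4, -4.0, 0.9]
grip_width: 0.652
grip_force: 3.0
[554.4229753    3.11279071  57.85142232] [-1.42711327 -4.02781386  0.92023231] 0.6518102962476922 2.956416131928563
```

View pics/b6.png

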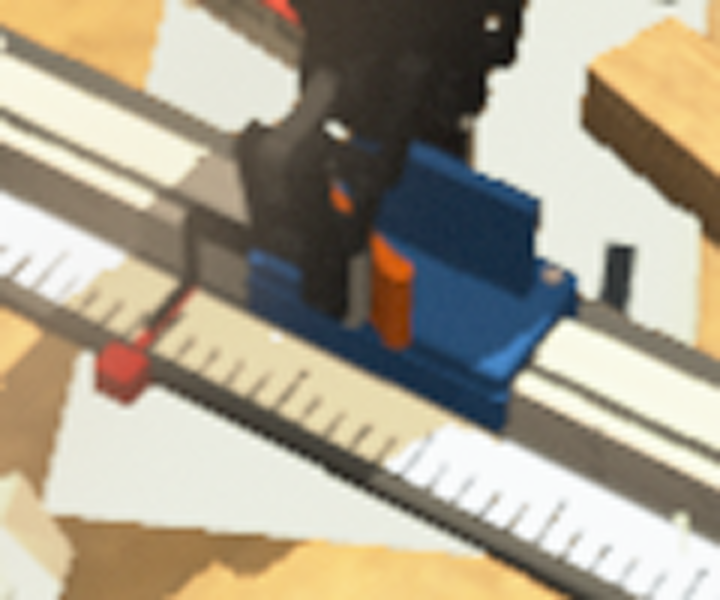

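Pointer still over the line, and the blade is just met. I finish the closing.

```bash
python3 -m jog '[{"tx":0,"ty":2,"tz":0,"ax":0,"ay":0,"az":0,"jaw":-0.15},{"tx":0,"ty":2,"tz":0,"ax":0,"ay":0,"az":0,"jaw":0},{"tx":0,"ty":2,"tz":0,"ax":0,"ay":0,"az":0,"jaw":0.15},{"tx":0,"ty":2,"tz":0,"ax":0,"ay":0,"az":0,"jaw":0.25},{"tx":0,"ty":0,"tz":0,"ax":0,"ay":0,"az":0,"jaw":0.4}]' && python3 -m jog '[{"tx":0,"ty":0,"tz":0,"ax":0,"ay":0,"az":0,"jaw":0.6},{"tx":0,"ty":0,"tz":0,"ax":0,"ay":0,"az":0,"jaw":0.8},{"tx":0,"ty":0,"tz":0,"ax":0,"ay":0,"az":0,"jaw":0.8},{"tx":0,"ty":0,"tz":0,"ax":0,"ay":0,"az":0,"jaw":0.8}]' 60
python3 - <<'E'
from h import *
s,p,r,q=st(); print(q,s['force'],s['grip_width'],s['grip_force'])
ims=[]
for n in('top','scene'):
    b=capture(n);save(b,n+'7')
    print(n,[(np.round(d['centre'],1),round(d['conf'],2)) for d in place_of('pointer_tip',n)[:2]])
b=b['color'][...,::-1]
cv2.imwrite('pics/b7.png',np.hstack([cv2.resize(b[190:260,260:330],(400,400),interpolation=cv2.INTER_CUBIC),cv2.resize(b[170:270,280:380],(400,400),interpolation=cv2.INTER_CUBIC)]))
E
```

```text
time_s: 8.28
eef_pos: [563.6, 24.7, 58.6]
ee_rot: [0.001, 0.693, 0.721, 0.001]
force: [8.1, -2.5, -1.8]
grip_width: 0.318
grip_force: 41.1
time_s: 8.78
eef_pos: [563.8, 24.9, 58.7]
ee_rot: [0.001, 0.693, 0.721, 0.001]
force: [8.9, -2.3, 0.5]
grip_width: 0.3
grip_force: 60.5
[564.34255882   2.92439057  58.69244815] [ 8.92791633 -2.30051338  0.48727446] 0.3000284877316723 60.455012395977974
top []
scene [(array([288.2, 223. ]), 0.92), (array([324.1, 227.8]), 0.54)]
```

View pics/b7.png

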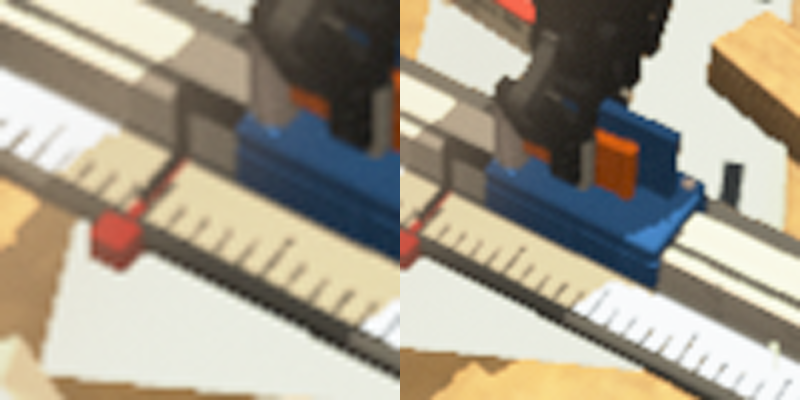

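Left: pointer still along the red line at about (285, 222). Right: the blade looks parallel to the plate. I check this with depth.

```bash
python3 -m jog '[{"tx":0,"ty":0,"tz":0,"ax":0,"ay":0,"az":0,"jaw":0.8},{"tx":0,"ty":0,"tz":0,"ax":0,"ay":0,"az":0,"jaw":0.8},{"tx":0,"ty":0,"tz":0,"ax":0,"ay":0,"az":0,"jaw":0.8},{"tx":0,"ty":0,"tz":0,"ax":0,"ay":0,"az":0,"jaw":0.8}]'
python3 - <<'E'
from h import *
S=capture('scene');im=S['color'].astype(int);M=np.linalg.inv(S['camera_from_world'])
def P(v,u):
    o,d=ray(S,[u,v]);f=-(np.array(S['camera_from_world'])[:3,:3]@d)[2];A=o+d*S['depth'][v,u]/f
    return np.array([A[:2]@ex,A[:2]@ey,A[2]])
hsv=cv2.cvtColor(S['color'],cv2.COLOR_RGB2HSV)
m=(hsv[...,0]<18)&(hsv[...,0]>6)&(hsv[...,1]>200);m[:195]=0;m[225:]=0;m[:,:300]=0;m[:,345:]=0
A=np.array([P(v,u) for v,u in zip(*np.nonzero(m))]);A=A[(A[:,2]>62)&(A[:,2]<88)]
print(len(A),'x=f(y)',np.polyfit(A[:,1],A[:,0],1),A.min(0).round(1),A.max(0).round(1),np.median(A[:,0]))
# pointer / line
for v in range(216,230):
    row=im[v,278:300];dark=np.argmin(row.sum(1));red=np.argmax(row[:,0]-row[:,1])
    a,b=P(v,278+dark),P(v,278+red);print(v,278+dark,row[dark],a.round(1),'|',278+red,row[red],b.round(1))
E
```

```text
time_s: 9.48
eef_pos: [563.8, 24.9, 58.7]
ee_rot: [0.001, 0.693, 0.721, 0.001]
force: [9.7, -3.2, 0.0]
grip_width: 0.303
grip_force: 60.5
78 x=f(y) [5.51701982e-03 5.52641114e+02] [550.6 -28.5  63. ] [554.4  -8.3  87.7] 552.5455887166243
216 292 [85 76 65] [541.8  72.2  21.4] | 287 [221 202 163] [542.9  86.   11.9]
217 291 [95 78 65] [540.1  73.6  19. ] | 292 [110  85  72] [542.3  72.7  17.5]
218 290 [88 76 63] [536.9  73.9  18.7] | 292 [172 130 106] [541.3  72.1  15.7]
219 289 [91 79 65] [534.   74.4  18.1] | 291 [181 133 108] [537.8  72.2  15.8]
220 288 [91 79 66] [530.   74.   19.1] | 290 [178 122  98] [535.5  73.1  14.3]
221 287 [91 80 67] [527.5  74.9  17.8] | 289 [155  98  80] [531.2  72.5  15.7]
222 287 [100  78  66] [524.9  73.   18.4] | 288 [126  86  70] [526.8  71.9  17.2]
223 286 [105  80  66] [522.2  73.6  17.5] | 287 [125  81  66] [523.7  72.2  16.9]
224 285 [100  81  66] [518.5  73.4  18.1] | 286 [132  90  73] [521.9  73.6  14.7]
225 285 [134  82  67] [518.4  73.5  15.1] | 284 [184 105  84] [518.5  76.2  13.2]
226 285 [156  91  76] [516.7  72.4  14.3] | 284 [193  86  70] [515.2  73.7  14.9]
227 281 [145  99  81] [511.3  78.6  12.5] | 283 [186  83  69] [511.2  73.3  15.9]
228 284 [125  96  79] [512.3  71.8  12.8] | 280 [202  88  70] [503.9  75.3  18.8]
229 285 [110  97  82] [511.5  68.7  12.4] | 282 [203  82  67] [504.8  71.1  17.5]
```

```bash
python3 -c "from rig import finish_job; print(finish_job())"
```

```text
the job is handed in; nothing more can be done
None
```

I drew the stop to the red mark and held it there about a second with the lever open, then squeezed the lever shut. The job was handed in at about 9.5 s with plate and lever held at 60 N; by depth the pointer is about 0.3 mm from the line and the blade parallel to the plate.

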